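Unlock and open the safety beam shutter

TASK

Open the beam shutter that is screwed to the breadboard: hold its sprung safety catch (the grooved thumb plate) down with one fingertip and, while it is down, use the other fingertip to draw the bolt by its tab towards the catch as far as it goes. Then let go, so that the catch springs fully up again and locks the bolt open. Only touch and push: grip and lift nothing, and leave the small white pot, the steel post and the vial beside the shutter standing where they are.

Things in the scene. Friction and masses are not known exactly. Their poses are not given: they have to be found in the camera images.
- shutter: Fixed black housing, foot 160 x 76 mm (x -85 to 75 mm). Origin: on the breadboard under the bolt's line. x runs along the bolt from the catch (-x end, nearest the robot) to the tab (+x end); z up. Along its top a bolt guide 44 mm wide, top at z = 92 mm (screw heads to 94), the housing's highest part. The 24 mm wide steel bolt slides in it; open, it sticks out to x = -98 mm.
- catch_plate (a point): Centre of the top face of the safety catch: a flat level grooved aluminium thumb plate, 50 mm along the shutter's x, 40 mm along y, 5 mm thick, on four coil springs. At rest at shutter x = -45, y = 0, z = 108 mm; moves straight down 9 mm. A fingertip pressing it may stay still or slide along it.
- catch (a joint): How far the catch is pressed down, m: 0 up, 0.009 fully down on its stop. Spring 2 N at the top, 4 N at the bottom. The bolt is blocked (after 2 to 3 mm of play) unless the catch is at least 6.5 mm down; the catch can rise again only at the ends of the bolt's stroke.
- bolt_tab (a point): Mid-width point on the face of the bolt's tab that looks to the shutter's +x (the face to push), 10 mm below the tab's top. Tab: upright aluminium block 10 mm thick along x, 16 mm wide along y, top at z = 118 mm. Bolt shut: this point is at shutter x = 23, z = 108 mm, 43 mm from the catch plate's facing edge; it comes 28 mm nearer on opening. Free room beyond it on the +x side, above z = 94 mm.
- bolt (a joint): How far the bolt is drawn towards the shutter's -x (towards the catch), m: 0 shut, 0.028 fully open on its stop. It stays where it is left; sliding takes about 2 N.
- post_stand: Fixed furniture, to be kept clear of: a tall stand with a green and white foot 160 mm across and an upright pole about 60 mm thick, 0.8 m high, on the left of the shutter; origin under the pole.
- monochromator: Fixed furniture, to be kept clear of: a dark blue instrument box with a microscope on it, 0.6 m high together, on the right of the shutter; a black module leans from its left side. Origin under the box; box 120 mm along x, 160 mm along y.
- cup: Loose bystander: round white pot with a yellow lid, 24 mm across, 52 mm high, standing beside the shutter; origin under its centre.
- short_post: Loose bystander: steel optical post 13 mm across, 50 mm high, standing beside the shutter; origin under its centre.
- vial: Loose bystander: small capped glass vial 16 mm across, 45 mm high, standing beside the shutter; origin under its centre.

How it is judged:
By the outcome, as a careful person would: the job done as asked, in the order asked, and still so for the second after the job is handed in, with the robot touching nothing.
It also fails if it takes over 43 s, if anything falls off the work surface, if the arm or the gripper's body presses on something with over 40 N, if the wrist force passes 120 N, or if a joint passes its speed limit or range.

ROBOT

A 6-joint arm with a two-finger parallel gripper is mounted at the origin on a cart in front of the work surface, level with it; the furniture and walls round the work are solid. World frame = base frame: x ahead of the robot, y to its left, z up, the work surface at z = 0. Lengths are in m, angles in rad, forces in N, time in s.
With the tool pointing down it reaches from about 0.225 to 0.875 m from the base axis. Payload 3.4 kg.
Tool frame: the origin (TCP) lies on the centre line of the jaws, within the pads' length; the fingertips stand 17 mm ahead of it and the grasp point (between the pads) lies 2 mm behind it (nose_length is the distance from the TCP to the fingertips, in m); z points along the fingers, y is the line along which they close (so a half turn about z gives the same grasp; the last joint's range is limited). The gripper opens to 85 mm and grips with 20 to 120 N. Pads are 22 mm wide; open, the fingers measure 114 mm over their backs; the gripper's body (76 mm by 85 mm) begins 54 mm behind the grasp point. The pads swing forward as they close: fully open they stand 13 mm farther back than shut.
Start: joints at [1.202, 0.276, 1.505, -0, 1.361, -0.121], TCP at [0.141, 0.557, 0.248] pointing down, gripper open.
Joint ranges: [-2.89, 2.89], [-0.75, 2.08], [0.22, 2.7], [-1.18, 4.32], [0.11, 2.71], [-2.7, 2.7]. Speed limits (rad/s): [2.57, 2.57, 3.14, 3.14, 3.14, 3.14].

INTERFACE

Orientations are given as a unit quaternion [w, x, y, z].
In Python, from rig import get_state, get_image, sign_off, find_in, place_of, nose_length gives the robot as it stands.
- The arm moves only by the tool apply_moves, never from a script. Its argument "deltas" is one flat list of numbers, 5 for each row, row after row: the finger opening in mm, from 0 to 85.4, then the shift along the tool's x, y, z in mm, then the turn about the tool's z in degrees. A call has 1 to 12 rows; each row is the pose to reach, as a shift and turn from the pose commanded when the call began, along the tool's axes at that moment; what a row does not reach only later rows make up. A row lasts 1/12 s, in which the tool goes at most 41.7 mm and 7.16 degrees, less where a joint would pass 70% of its speed; a pose out of reach is approached as far as the arm can. A call with a gripper value outside its range is refused whole. The fingers move at their own pace and stop on an object; "squeeze" is the grip in N (left out, the last holds). Time passes only in rows, so rows that repeat a pose let the fingers close. It gives the time, the measured TCP pose, the force, the opening and the grip force at its end, in the units of the state.
- get_state(): the state, without advancing time (a new reading comes with each control period).
- get_image(name): name is "side" or "top"; returns a dict with "frame" (420x560x3 uint8, red, green, blue), "K" (3x3 intrinsics, pixels), "position" and "orientation" of the camera in the world. Camera axes: x right, y down, z forward; pixel columns grow to the right and rows downward; lengths in m; the calibration is good to about 2 mm. A picture is of the moment at which its call begins. There is no depth.
- sign_off(): hands the job in; it is judged then, once.
Trained networks look in a picture, given as the dict that the camera call returned (one of the last four; its "shot" number tells which), for a name from the list of things; names that differ only in an ending like _2 or _b are one class to them, and where a whole thing is asked for, a point or a joint stands for the part that bears it (a point fixed in the world has none). Each returns a list of dicts, best first, with "score" (0 to 1); they miss things now and then, are a little off and sometimes report something else, mostly with a low value. They report only what shows in the picture. A call takes as long as a camera call.
- find_in(query, picture): "point" ([column, row] in pixels, amid what is visible of it).
- place_of(query, picture): "point" ([column, row] in pixels: a listed point, or the origin of a listed thing).
The state is a dict: "clock": time; "qpos": joint angles; "qd": joint speeds; "effort": joint torques, N m; "position": TCP position; "ee_rot": TCP orientation; "contact_force": force on the tool from outside, world axes, zero at the start; "moment": the same for the moment, N m; "width": finger opening in m; "gripper_force": force on a finger pad.
Only numpy, scipy, OpenCV 4.12 (cv2) and the standard library are available. Lean on these libraries where they do the work, as an engineer would, in place of code of your own. Each camera call takes 0.05 s, during which the arm holds its last target. There are 200 camera calls.

## Working session

There is one attempt and no reset: what is moved stays moved. The work goes in short steps, Python scripts to look and compute and a tool call to move; the robot and the scene stay as the last step left them, time stands still between calls to the robot, and variables do not carry over. Pictures are saved under pics/ and viewed, at most 10 in all, crops included, and the job is handed in when it is done.

Besides the shell and the picture viewer there is one more tool, called after ">>>" as name(argument=value, ...) on one line, values as JSON. apply_moves: Moves the arm, as the interface text tells. Its arguments: {"type":"object","properties":{"deltas":{"type":"array"},"squeeze":{"type":"number"}},"required":["deltas"]}

```bash
mkdir -p pics; cat > h.py <<'E'
import numpy as np,cv2
from scipy.spatial.transform import Rotation as R
from rig import *
def rot(q): return R.from_quat([q[1],q[2],q[3],q[0]]).as_matrix()
def ray(p,uv):
    d=np.linalg.inv(p["K"])@np.array([uv[0],uv[1],1.]); d=rot(p["orientation"])@d
    return np.array(p["position"]),d/np.linalg.norm(d)
def atz(p,uv,z):
    o,d=ray(p,uv); return o+d*(z-o[2])/d[2]
def tri(a,ua,b,ub):
    A=np.zeros((3,3));v=np.zeros(3)
    rs=[ray(a,ua),ray(b,ub)]
    for o,d in rs:
        M=np.eye(3)-np.outer(d,d);A+=M;v+=M@o
    x=np.linalg.solve(A,v); return x,[np.linalg.norm(np.cross(x-o,d)) for o,d in rs]
def proj(p,X):
    c=rot(p["orientation"]).T@(np.asarray(X)-p["position"]); c=p["K"]@c; return c[:2]/c[2]
E
python3 - <<'E'
from h import *
np.set_printoptions(precision=4,suppress=True)
P={n:get_image(n) for n in("side","top")}
for n,p in P.items():
    cv2.imwrite(f"pics/{n}0.png",p["frame"][:,:,::-1]); print(n,p["position"],rot(p["orientation"])[:,2])
Z=dict(shutter=0,catch_plate=.108,bolt_tab=.108,post_stand=0,monochromator=0,cup=0,short_post=0,vial=0)
for q in Z:
    u={}
    for n,p in P.items():
        for r in place_of(q,p)[:2]:
            print(q,n,round(r["score"],2),np.round(r["point"],1),atz(p,r["point"],Z[q])); u.setdefault(n,r["point"])
    if len(u)==2: print("  tri",*tri(P["side"],u["side"],P["top"],u["top"]))
s=get_state();print(s["position"],s["ee_rot"],s["width"],s["clock"],nose_length if not callable(nose_length) else nose_length())
E
```

```text
side [-0.0927 -0.0226  0.8207] [ 0.6576  0.0037 -0.7534]
top [ 0.1623 -0.055   0.8471] [ 0.4616  0.0431 -0.886 ]
shutter side 0.71 [264.3 253. ] [0.5184 0.0032 0.    ]
shutter top 0.83 [266.2 241.9] [0.5208 0.0057 0.    ]
  tri [ 0.523   0.0047 -0.0057] [np.float64(0.0014039335300920525), np.float64(0.001403933530092042)]
catch_plate side 0.79 [265.2 238.5] [ 0.4702 -0.0006  0.108 ]
catch_plate top 0.96 [265.1 239.5] [0.4801 0.0007 0.108 ]
  tri [0.4912 0.0014 0.0817] [np.float64(0.0012488468654931987), np.float64(0.001248846865493171)]
bolt_tab side 0.66 [260.3 208.6] [0.5411 0.0112 0.108 ]
bolt_tab top 0.66 [262.6 215.2] [0.5341 0.0113 0.108 ]
bolt_tab top 0.59 [238.4 265.7] [0.4206 0.0469 0.108 ]
  tri [0.5253 0.01   0.1257] [np.float64(0.00029040400184934286), np.float64(0.0002904040018493337)]
post_stand top 0.65 [265.  245.5] [0.5117 0.0076 0.    ]
cup side 0.72 [261.2 209.4] [0.6349 0.0143 0.    ]
cup side 0.68 [297.  261.8] [ 0.4989 -0.0623  0.    ]
cup top 0.74 [296.5 257.3] [ 0.4892 -0.0659  0.    ]
cup top 0.22 [239.1 265.4] [0.4592 0.0603 0.    ]
  tri [ 0.3652 -0.0308  0.31  ] [np.float64(0.03142536591912151), np.float64(0.0314253659191215)]
short_post side 0.42 [236.4 274.6] [0.4647 0.0551 0.    ]
short_post top 0.45 [240.6 264.7] [0.4611 0.0572 0.    ]
short_post top 0.43 [261.7 214.2] [0.5909 0.0235 0.    ]
  tri [0.4568 0.0548 0.012 ] [np.float64(0.000787550409347702), np.float64(0.0007875504093477248)]
vial side 0.58 [233.4 240.8] [0.5473 0.0674 0.    ]
vial top 0.58 [237.5 228.8] [0.5482 0.0757 0.    ]
  tri [0.5454 0.071  0.004 ] [np.float64(0.004107641879658471), np.float64(0.004107641879658431)]
[0.141  0.5575 0.2484] [-0.      0.1236  0.9923  0.0001] 0.08564869470131616 0.9 0.017
```

```bash
python3 - <<'E'
import cv2,numpy as np
a=cv2.imread("pics/side0.png");b=cv2.imread("pics/top0.png")
cv2.imwrite("pics/c.png",np.hstack([cv2.resize(x[170:320,195:345],(400,400),interpolation=cv2.INTER_CUBIC) for x in(a,b)]))
E
```

```text
(no output)
```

View pics/top0.png

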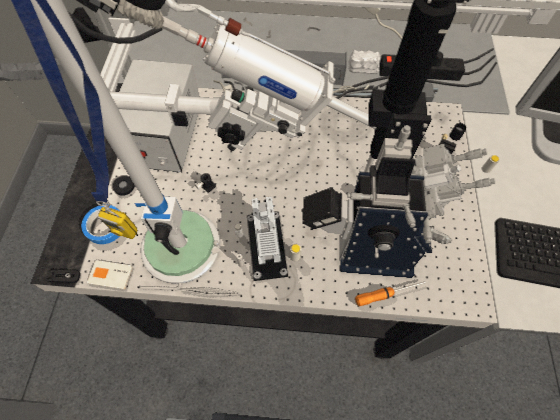

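View pics/c.png

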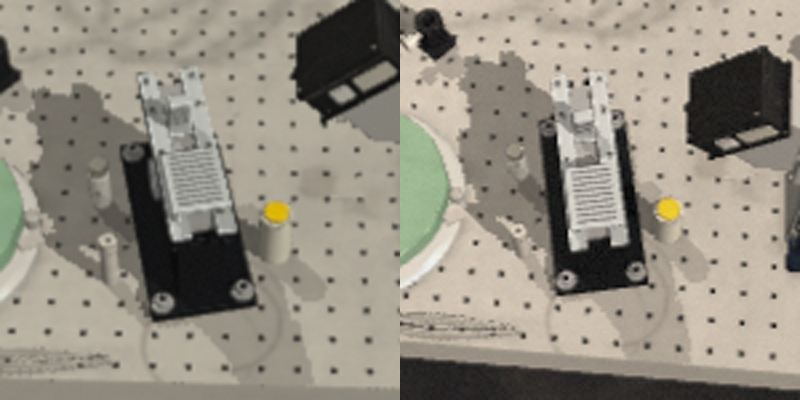

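The pictures show the shutter at about (265,240), the pole stand on its left at (180,243), the black leaning module on its right at (322,210), the vial and post just to its left, and the pot to its right at (296,250). The network's "cup" hit at (261,209) is actually the tab. Next I'll overlay the model to refine the pose.

```bash
cat > ov.py <<'E'
from h import *
def S(o,yaw,p):
    c,s=np.cos(yaw),np.sin(yaw); return [o[0]+c*p[0]-s*p[1],o[1]+s*p[0]+c*p[1],p[2]]
def rect(x0,x1,y0,y1,z): return [(x0,y0,z),(x1,y0,z),(x1,y1,z),(x0,y1,z)]
def overlay(p,o,yaw,box,k,bolt=0,catch=0):
    c0,r0,c1,r1=box
    im=cv2.resize(p["frame"][r0:r1,c0:c1,::-1].copy(),None,fx=k,fy=k,interpolation=cv2.INTER_CUBIC)
    for q,col in((rect(-85,75,-38,38,0),(0,255,255)),(rect(-70,-20,-20,20,108-catch),(0,0,255)),(rect(13-bolt,23-bolt,-8,8,118),(0,255,0))):
        pts=np.array([proj(p,S(o,yaw,np.array(v)/1000)) for v in q])
        pts=((pts+.5-[c0,r0])*k).astype(int); cv2.polylines(im,[pts],True,col,1)
    return im
E
python3 - <<'E'
from ov import *
P={n:get_image(n) for n in("side","top")}
a=[overlay(P[n],(.521,.0055),.13,(215,170,345,300),3.07) for n in P]
r=[cv2.resize(P[n]["frame"][170:300,215:345,::-1],a[0].shape[1::-1],interpolation=cv2.INTER_CUBIC) for n in P]
cv2.imwrite("pics/ov1.png",cv2.resize(np.vstack([np.hstack(a),np.hstack(r)]),(600,600)) if 0 else np.hstack(a))
cv2.imwrite("pics/side1.png",P["side"]["frame"][:,:,::-1])
for q in("post_stand","monochromator"):
    for n in P: print(q,n,[(round(r["score"],2),np.round(r["point"])) for r in find_in(q,P[n])[:2]])
print("disc",atz(P["top"],(180,243),.02))
E
```

```text
post_stand side []
post_stand top []
monochromator side []
monochromator top []
disc [0.49345129 0.19632668 0.02      ]
```

View pics/ov1.png

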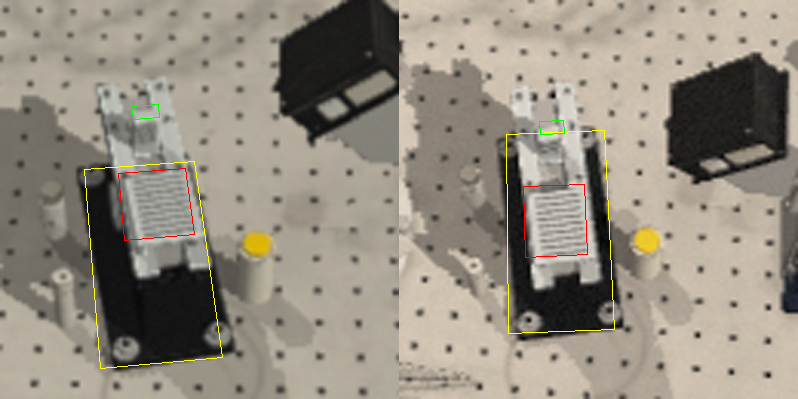

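View pics/side1.png

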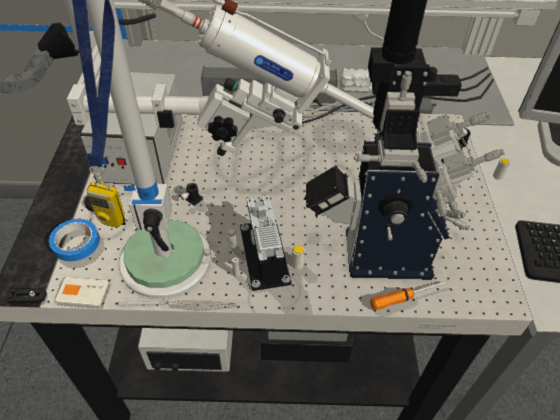

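The overlay puts the plate a few mm too far left and the yaw a little too small. I'll zoom in on the raw shutter to pick corners.

```bash
python3 - <<'E'
from ov import *
P={n:get_image(n) for n in("side","top")}
cr=[]
for n,(c,r) in(("side",(238,192)),("top",(242,192))):
    im=cv2.resize(P[n]["frame"][r:r+98,c:c+56,::-1],None,fx=6,fy=6,interpolation=cv2.INTER_CUBIC)
    im=cv2.convertScaleAbs(im,alpha=.95)
    for t in range(0,98,10): cv2.putText(im,str(r+t),(0,t*6+5),0,.35,(0,0,255),1)
    for t in range(0,56,10): cv2.putText(im,str(c+t),(t*6,8),0,.35,(0,0,255),1)
    cr.append(im)
cv2.imwrite("pics/z.png",np.hstack(cr))
E
```

```text
(no output)
```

View pics/z.png

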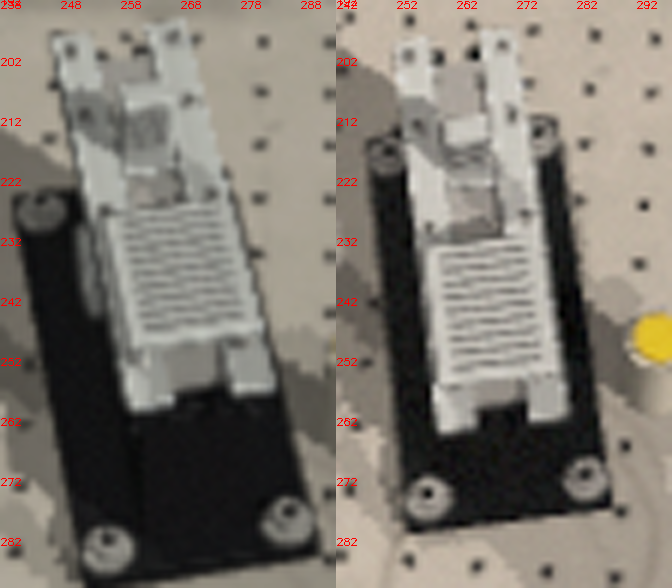

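```bash
cat > fit.py <<'E'
from ov import *
from scipy.optimize import least_squares
P={n:get_image(n) for n in("side","top")}
M=[]
def add(n,pts,obs):
    for a,b in zip(pts,obs): M.append((n,np.array(a)/1000.,np.array(b)-.5*0))
pl=[(-20,20,108),(-20,-20,108),(-70,-20,108),(-70,20,108)]
tb=[(23,8,118),(23,-8,118),(13,-8,118),(13,8,118)]
ft=[(-85,38,-1),(-85,-38,-1),(75,38,-1),(75,-38,-1)]
add("side",pl,[(256.3,227.3),(276,225.3),(281.3,247),(260.5,249.2)])
add("top",pl,[(257.3,232.8),(274.3,231.7),(278.5,254),(259.3,256)])
add("side",tb,[(258.3,206.2),(266.3,205.3),(266.8,208.7),(258.5,209.8)])
add("top",tb,[(260.2,211.7),(266.8,210.8),(267.3,215.3),(260.5,216.2)])
add("side",ft[:3],[(252.2,288.7),(291.3,284.2),(240,224.5)])
add("top",ft,[(253.5,280.7),(287.7,276.2),(247,215.8),(278.7,211.2)])
def res(v,sel=None):
    r=[]
    for n,X,u in M:
        if sel and n!=sel: continue
        X=X.copy()
        if X[2]<0: X[2]=v[3]
        r.extend(proj(P[n],S(v[:2],v[2],X))-u)
    return np.array(r)
for sel in(None,"side","top"):
    s=least_squares(res,[.52,.005,.15,.008],args=(sel,),loss="soft_l1"); print(sel,np.round(s.x,4),np.sqrt(np.mean(s.fun**2)).round(2))
    if sel is None: print(np.round(s.fun.reshape(-1,2),1).tolist())
E
python3 fit.py
python3 - <<'E'
from h import *
a,b=get_image("side"),get_image("top")
# black module corners: left-lower corner, lowest corner (from overlay view pixels/3.07+offset)
f=lambda x,y:(215+x/3.07,170+y/3.07)
for A,B in (((278,90),(669,125)),((312,140),(694,182)),((280,45),(668,97))):
    print(tri(a,f(*A),b,f(B[0]-399,B[1])))
E
```

```text
None [0.5165 0.0038 0.2076 0.0089] 0.69
[[-1.6, 1.1], [0.4, 0.2], [0.3, -0.0], [-1.3, 0.9], [-0.7, 0.2], [1.9, -0.9], [0.8, -0.3], [-0.2, 0.0], [-0.9, 0.2], [-0.4, 0.0], [-0.0, 0.6], [-0.3, 0.6], [-0.0, -0.3], [1.1, -0.2], [1.1, -0.4], [0.1, -0.5], [-0.6, 1.1], [0.0, -0.4], [-0.2, 0.6], [0.1, -0.6], [0.6, -0.3], [0.2, -1.0], [0.6, 0.0]]
side [0.5177 0.003  0.203  0.0087] 0.54
top [0.5158 0.0047 0.2119 0.0074] 0.53
(array([ 0.53004733, -0.07074141,  0.14882778]), [np.float64(0.0003425118265599263), np.float64(0.0003425118265599125)])
(array([ 0.49008204, -0.08889925,  0.1510246 ]), [np.float64(0.0007462048288402754), np.float64(0.0007462048288402446)])
(array([ 0.52848804, -0.06887416,  0.18813735]), [np.float64(0.0010542750427252664), np.float64(0.0010542750427252725)])
```

The fit puts the shutter at (0.5165, 0.0038) with a yaw of 0.208 rad, and the residual is 0.7 px. The plan:
- Retract radially to clear the pole, swing across to the shutter, then extend.
- Set the jaws 50 mm apart along the shutter's x, so a constant-opening slide of about 30 mm keeps finger A on the plate while finger B pushes the tab.

```bash
python3 - <<'E'
from h import *
s=get_state();T=rot(s["ee_rot"]);p=np.array(s["position"]);p1=p+T@[0,-.215,0]
print(p1,s["clock"])
b0=np.arctan2(p1[1],p1[0]);r0=np.hypot(*p1[:2]);e=np.array([.343,-.033]);b1=np.arctan2(e[1],e[0]);r1=np.hypot(*e)
for k in range(1,13):
    f=k/12;b=b0+f*(b1-b0);r=r0+f*(r1-r0);w=np.array([r*np.cos(b),r*np.sin(b),p1[2]])
    print(np.round(T.T@(w-p1)*1000).tolist())
ty=np.degrees(np.arctan2(T[1,1],T[0,1]));print(ty, ty-np.degrees(.2076))
E
```

```text
[0.08831182 0.34903447 0.24829736] 1.5
[-42.0, -4.0, 0.0]
[-84.0, -13.0, 0.0]
[-124.0, -26.0, 0.0]
[-162.0, -44.0, -0.0]
[-197.0, -66.0, -0.0]
[-229.0, -93.0, -0.0]
[-258.0, -123.0, -0.0]
[-284.0, -155.0, -0.0]
[-305.0, -191.0, -0.0]
[-321.0, -229.0, -0.0]
[-333.0, -268.0, -0.0]
[-341.0, -308.0, -0.0]
75.80186446309524 63.90726063617935
```

>>> apply_moves(deltas=[50,0,-40,0,0,50,0,-80,0,0,50,0,-120,0,0,50,0,-160,0,0,50,0,-200,0,0,50,0,-215,0,0,50,0,-215,0,0])

```text
clock: 2.08
position: [0.0869, 0.3453, 0.2484]
ee_rot: [-0.0, 0.124, 0.992, -0.001]
contact_force: [0.4, -0.2, 0.4]
width: 0.0502
gripper_force: 0.0
```

>>> apply_moves(deltas=[50,-40,-4,0,5.3,50,-80,-12,0,10.6,50,-120,-25,0,16,50,-158,-42,0,21.3,50,-193,-64,0,26.6,50,-226,-90,0,32,50,-256,-121,0,37.3,50,-282,-153,0,42.6,50,-304,-189,0,48,50,-321,-227,0,53.3,50,-333,-267,0,58.6,50,-341,-306,0,63.9])

```text
clock: 3.08
position: [0.3462, -0.0338, 0.2488]
ee_rot: [0.001, 0.632, 0.775, 0.001]
contact_force: [1.0, 0.1, 1.0]
width: 0.0501
gripper_force: 0.0
```

>>> apply_moves(deltas=[50,0,0,0,0,50,0,0,0,0])

```text
clock: 3.25
position: [0.3454, -0.0341, 0.2485]
ee_rot: [0.001, 0.633, 0.774, 0.0]
contact_force: [-0.2, 0.5, 0.7]
width: 0.0498
gripper_force: 0.0
```

```bash
cat > tgt.py <<'E'
from ov import *
import sys
s=get_state();T=rot(s["ee_rot"]);p=np.array(s["position"])
ty=np.arctan2(T[1,1],T[0,1]);print(p,"yaw",ty,s["clock"],s["width"],s["contact_force"])
w=np.array(S((.5165,.0038),.2076,np.array([float(a) for a in sys.argv[1:4]])/1000))
print("delta mm",T.T@(w-p)*1000,"turn",np.degrees(ty-.2076), T[:,2])
E
python3 tgt.py 3 0 160
```

```text
[ 0.34540195 -0.03407583  0.2485239 ] yaw 0.20041972256055154 3.25 0.049845172016691495 [-0.23923221  0.54662995  0.71354201]
delta mm [  3.10907416 178.10550066  88.73979017] turn -0.4113995930133984 [ 1.26589024e-03 -1.12833993e-04 -9.99999192e-01]
```

>>> apply_moves(deltas=[50,3,40,0,-0.4,50,3,80,0,-0.4,50,3,120,0,-0.4,50,3,160,0,-0.4,50,3,178,0,-0.4,50,3,178,40,-0.4,50,3,178,80,-0.4,50,3,178,89,-0.4,50,3,178,89,-0.4])

```text
clock: 4.0
position: [0.5154, 0.0107, 0.1563]
ee_rot: [-0.003, 0.626, 0.78, -0.002]
contact_force: [0.3, -1.0, 0.3]
width: 0.0497
gripper_force: 0.0
```

```bash
python3 tgt.py 3 0 125; python3 - <<'E'
from ov import *
P={n:get_image(n) for n in("side","top")}
a=[overlay(P[n],(.5165,.0038),.2076,(215,140,345,270),3.07) for n in P]
cv2.imwrite("pics/ov2.png",np.hstack(a))
E
```

```text
[0.51539377 0.01074723 0.15625606] yaw 0.21791865717661937 4.0 0.04969928202379201 [ 0.34607769 -1.02461792  0.32829452]
delta mm [-7.15002888  2.80036283 31.21485555] turn 0.5912155064626679 [-0.00762175  0.00149353 -0.99996984]
```

View pics/ov2.png

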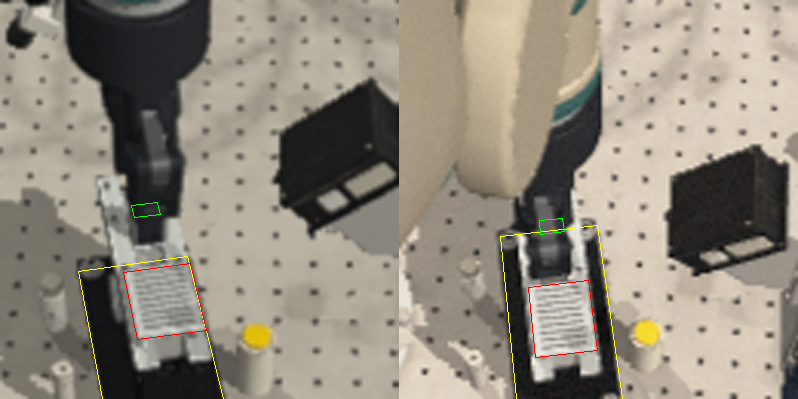

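The overlay now fits the plate and tab, and the fingertips are above the shutter as planned. I'll let the arm settle and measure again.

>>> apply_moves(deltas=[50,0,0,0,0,50,0,0,0,0,50,0,0,0,0])

```text
clock: 4.35
position: [0.5185, 0.0084, 0.1613]
ee_rot: [0.002, 0.627, 0.779, 0.001]
contact_force: [0.5, 0.0, 0.3]
width: 0.0498
gripper_force: 0.0
```

```bash
python3 tgt.py 3 0 130
```

```text
[0.51852077 0.00837463 0.16127073] yaw 0.2146931366230117 4.35 0.04979255139542327 [0.54291981 0.0124272  0.29155315]
delta mm [-4.02332495 -0.07095521 31.27548071] turn 0.4064067920082476 [ 4.06062812e-03 -3.26631462e-04 -9.99991702e-01]
```

>>> apply_moves(deltas=[50,-4,0,15,0.4,50,-4,0,31,0.4,50,-4,0,31,0.4,50,-4,0,31,0.4,50,-4,0,31,0.4])

```text
clock: 4.77
position: [0.5189, 0.0044, 0.1294]
ee_rot: [0.001, 0.63, 0.777, 0.001]
contact_force: [-0.7, 1.1, 0.7]
width: 0.0502
gripper_force: 0.0
```

>>> apply_moves(deltas=[50,0,0,2,0,50,0,0,4,0,50,0,0,4,0])

```text
clock: 5.02
position: [0.5184, 0.0046, 0.1245]
ee_rot: [0.0, 0.63, 0.777, 0.0]
contact_force: [-0.9, 0.3, -0.1]
width: 0.0499
gripper_force: 0.0
```

```bash
python3 tgt.py 3 0 120
```

```text
[0.51836153 0.00459869 0.12450019] yaw 0.20777321223645792 5.0167 0.04993637986560736 [-0.92884338  0.25951831 -0.1226343 ]
delta mm [-0.397906    1.01160122  4.50068549] turn 0.009924330109060561 [ 4.74001910e-04  7.10411474e-05 -9.99999885e-01]
```

>>> apply_moves(deltas=[50,0,1,2,0,50,0,1,4,0,50,0,1,4,0,50,0,1,4,0])

```text
clock: 5.35
position: [0.5196, 0.0048, 0.1204]
ee_rot: [0.0, 0.63, 0.777, 0.0]
contact_force: [-0.1, 0.3, 2.0]
width: 0.0498
gripper_force: 0.9
```

>>> apply_moves(deltas=[50,0,0,2,0,50,0,0,3,0,50,0,0,3,0,50,0,0,3,0])

```text
clock: 5.68
position: [0.5196, 0.0048, 0.1174]
ee_rot: [0.0, 0.63, 0.777, 0.0]
contact_force: [0.8, 0.9, 2.2]
width: 0.0505
gripper_force: 1.3
```

```bash
python3 tgt.py 3 0 115; python3 - <<'E'
from h import *
for n in("side","top"):
    p=get_image(n)
    for q in("catch_plate","bolt_tab"):
        print(n,q,[(round(r["score"],2),np.round(r["point"],1)) for r in place_of(q,p)[:1]])
    cv2.imwrite(f"pics/d_{n}.png",cv2.resize(p["frame"][190:270,225:315,::-1],None,fx=4,fy=4,interpolation=cv2.INTER_CUBIC))
a,b=[cv2.imread(f"pics/d_{n}.png") for n in("side","top")]
cv2.imwrite("pics/d.png",np.hstack([a,b]))
E
```

```text
[0.51959515 0.00475848 0.11741444] yaw 0.2076806240872841 5.6833 0.05045740927960604 [0.76931814 0.88521576 2.24087374]
delta mm [-0.29975734 -0.2281464   2.41428196] turn 0.004619419928473182 [ 7.76369832e-04  8.65586067e-05 -9.99999695e-01]
side catch_plate [(0.78, array([267.8, 240. ]))]
side bolt_tab [(0.44, array([262.6, 207.8]))]
top catch_plate [(0.69, array([266.3, 244.7]))]
top bolt_tab []
```

View pics/d.png

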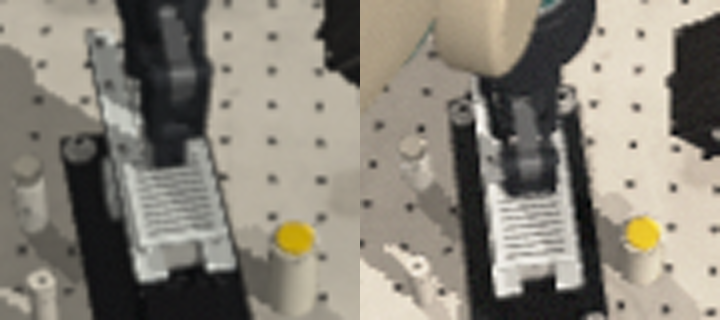

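The finger is on the far end of the plate with about 2 N of spring force, and nothing else has moved. I'll press on in steps until it reaches the stop.

>>> apply_moves(deltas=[50,0,0,1,0,50,0,0,2,0,50,0,0,2,0,50,0,0,2,0])

```text
clock: 6.32
position: [0.5195, 0.0048, 0.1154]
ee_rot: [0.0, 0.63, 0.777, 0.0]
contact_force: [2.4, 0.7, 3.0]
width: 0.0497
gripper_force: 1.5
```

>>> apply_moves(deltas=[50,0,0,1,0,50,0,0,1,0,50,0,0,1,0])

```text
clock: 6.57
position: [0.5195, 0.0048, 0.1143]
ee_rot: [0.0, 0.63, 0.777, 0.0]
contact_force: [2.3, 1.9, 4.1]
width: 0.0503
gripper_force: 1.6
```

>>> apply_moves(deltas=[50,0,0,1,0,50,0,0,1,0,50,0,0,1,0])

```text
clock: 6.82
position: [0.5195, 0.0048, 0.1134]
ee_rot: [0.0, 0.63, 0.777, 0.0]
contact_force: [2.5, 0.9, 4.4]
width: 0.05
gripper_force: 1.7
```

>>> apply_moves(deltas=[50,0,0,1,0,50,0,0,1,0,50,0,0,1,0])

```text
clock: 7.07
position: [0.5195, 0.0047, 0.1129]
ee_rot: [0.0, 0.63, 0.777, 0.0]
contact_force: [2.6, 0.9, 7.2]
width: 0.05
gripper_force: 3.6
```

>>> apply_moves(deltas=[50,0,0,1,0,50,0,0,1,0,50,0,0,1,0])

```text
clock: 7.32
position: [0.5195, 0.0047, 0.1128]
ee_rot: [0.0, 0.63, 0.777, 0.0]
contact_force: [1.3, 1.0, 13.8]
width: 0.0498
gripper_force: 6.6
```

The catch is on its stop: force climbs and TCP z holds at 0.1128. I'll ease off 1 mm and draw the bolt with the opening held constant.

>>> apply_moves(deltas=[50,0,0,-1,0,50,0,-2,-1,0,50,0,-4,-1,0,50,0,-6,-1,0,50,0,-8,-1,0,50,0,-10,-1,0,50,0,-12,-1,0,50,0,-14,-1,0,50,0,-14,-1,0])

```text
clock: 8.07
position: [0.5072, 0.0019, 0.113]
ee_rot: [0.002, 0.63, 0.777, 0.001]
contact_force: [5.6, 1.0, 5.3]
width: 0.0501
gripper_force: 3.2
```

```bash
python3 tgt.py -30 0 113
```

```text
[0.50723599 0.00185645 0.11302521] yaw 0.20744733454841036 8.0667 0.05005889663378511 [5.56912084 1.03972955 5.27337517]
delta mm [-1.07920760e-02 -2.05342257e+01 -6.39745444e-02] turn -0.008747086053545778 [ 4.41633749e-03  1.06094865e-04 -9.99990242e-01]
```

>>> apply_moves(deltas=[50,0,-2,0.5,0,50,0,-4,0.5,0,50,0,-6,0.5,0,50,0,-8,0.5,0,50,0,-10,0.5,0,50,0,-12,0.5,0,50,0,-14,0.5,0,50,0,-14,0.5,0])

```text
clock: 8.73
position: [0.4943, -0.0011, 0.113]
ee_rot: [0.002, 0.63, 0.776, 0.002]
contact_force: [5.7, 0.6, 7.6]
width: 0.0502
gripper_force: 3.8
```

>>> apply_moves(deltas=[50,0,-1,0,0,50,0,-2,0,0,50,0,-3,0,0,50,0,-3,0,0])

```text
clock: 9.07
position: [0.4919, -0.0016, 0.113]
ee_rot: [0.003, 0.63, 0.776, 0.002]
contact_force: [5.0, 1.9, 6.5]
width: 0.0503
gripper_force: 4.2
```

```bash
python3 tgt.py -30 0 113
```

```text
[ 0.49187665 -0.00162252  0.11300137] yaw 0.20726493561616224 9.0667 0.05033467312669451 [5.03811264 1.85654335 6.45743719]
delta mm [ 0.22927801 -4.7876815  -0.03187399] turn -0.01919777505905526 [ 7.00182911e-03  1.39257778e-04 -9.99975477e-01]
```

Now small steps until the bolt meets its stop.

>>> apply_moves(deltas=[50,0,-1,0,0,50,0,-2,0,0,50,0,-3,0,0,50,0,-3,0,0])

```text
clock: 9.4
position: [0.489, -0.0023, 0.113]
ee_rot: [0.003, 0.63, 0.776, 0.002]
contact_force: [5.9, 2.0, 5.9]
width: 0.0502
gripper_force: 4.0
```

>>> apply_moves(deltas=[50,0,-1,0,0,50,0,-2,0,0,50,0,-2,0,0])

```text
clock: 9.65
position: [0.4888, -0.0023, 0.1131]
ee_rot: [0.004, 0.63, 0.776, 0.004]
contact_force: [9.8, 3.1, 3.8]
width: 0.0503
gripper_force: 6.7
```

>>> apply_moves(deltas=[50,0,-1,0,0,50,0,-2,0,0,50,0,-2,0,0])

```text
clock: 9.9
position: [0.4886, -0.0024, 0.1132]
ee_rot: [0.005, 0.631, 0.776, 0.005]
contact_force: [14.2, 4.4, -0.1]
width: 0.0499
gripper_force: 8.4
```

The bolt has hit its stop: no further travel, and the force is up to 14 N. I'll ease most of the push and let the catch up while still lightly touching, then move clear.

>>> apply_moves(deltas=[50,0,2,0,0,50,0,2,-2,0,50,0,2,-4,0,50,0,2,-6,0,50,0,2,-8,0,50,0,2,-8,0,50,0,8,-10,0,50,0,8,-14,0,50,0,8,-24,0,50,0,8,-50,0,50,0,8,-80,0,50,0,8,-100,0])

```text
clock: 10.9
position: [0.4884, -0.0014, 0.2129]
ee_rot: [-0.001, 0.63, 0.777, -0.001]
contact_force: [0.9, 0.1, -0.1]
width: 0.0498
gripper_force: 0.0
```

>>> apply_moves(deltas=[50,0,-40,0,0,50,0,-80,0,0,50,0,-120,0,0,50,0,-150,0,0,50,0,-150,0,0,50,0,-150,0,0,50,0,-150,0,0])

```text
clock: 11.48
position: [0.3427, -0.0323, 0.2117]
ee_rot: [-0.0, 0.63, 0.776, -0.0]
contact_force: [0.0, 0.1, 0.3]
width: 0.05
gripper_force: 0.0
```

```bash
python3 - <<'E'
from ov import *
P={n:get_image(n) for n in("side","top")}
print(get_state()["contact_force"],get_state()["clock"])
a=[overlay(P[n],(.5165,.0038),.2076,(225,180,305,295),5,28,0) for n in P]
r=[cv2.resize(P[n]["frame"][180:295,225:305,::-1],None,fx=5,fy=5,interpolation=cv2.INTER_CUBIC) for n in P]
cv2.imwrite("pics/e.png",np.hstack([a[1],r[0]])); 
for n in P:
  for q in("catch_plate","bolt_tab"):print(n,q,[(round(r["score"],2),np.round(r["point"],1),np.round(atz(P[n],r["point"],.108),4)) for r in place_of(q,P[n])[:1]])
E
```

```text
[0.29015105 0.12728218 0.33500157] 11.5833
side catch_plate [(0.54, array([268.4, 238.4]), array([ 0.4706, -0.0063,  0.108 ]))]
side bolt_tab [(0.63, array([264.7, 218.1]), array([0.518 , 0.0021, 0.108 ]))]
top catch_plate []
top bolt_tab []
```

View pics/e.png

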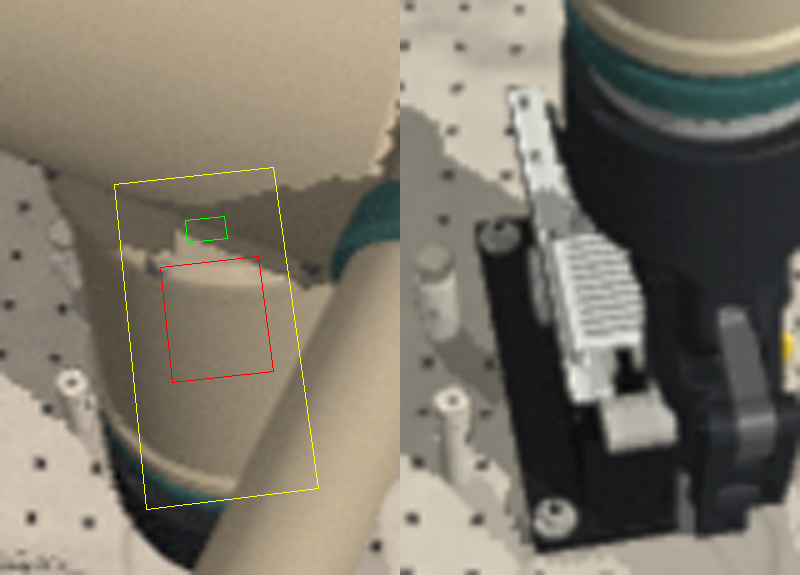

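The bolt now sticks out at the near end, but the arm hides the rest. I'll swing left along the path already known to be clear, for an open view.

>>> apply_moves(deltas=[50,40,-5,0,-5,50,80,-12,0,-10,50,118,-24,0,-15,50,154,-42,0,-20,50,188,-64,0,-25,50,220,-90,0,-30,50,248,-118,0,-35,50,248,-118,0,-35,50,248,-118,0,-35,50,248,-118,0,-35])

```text
clock: 12.62
position: [0.1769, 0.1863, 0.2119]
ee_rot: [0.001, 0.366, 0.93, 0.0]
contact_force: [-0.3, -0.4, 0.2]
width: 0.0501
gripper_force: 0.0
```

```bash
python3 - <<'E'
from ov import *
P={n:get_image(n) for n in("side","top")}
print(get_state()["contact_force"],get_state()["clock"],get_state()["position"])
b={"side":(225,180,305,295),"top":(225,180,305,295)}
cv2.imwrite("pics/f.png",np.hstack([overlay(P["side"],(.5165,.0038),.2076,b["side"],5,28,0),overlay(P["top"],(.5165,.0038),.2076,b["top"],5,28,0)]))
for n in P:
  for q in("catch_plate","bolt_tab","cup","short_post","vial"):print(n,q,[(round(r["score"],2),np.round(r["point"],1)) for r in place_of(q,P[n])[:2]])
E
```

```text
[ 0.89860368 -0.19784779  0.17885442] 12.7167 [0.17778569 0.185652   0.21190399]
side catch_plate [(0.58, array([266.7, 239. ]))]
side bolt_tab [(0.56, array([264.9, 221.8]))]
side cup [(0.7, array([296.5, 261.4]))]
side short_post [(0.52, array([236.9, 274.2]))]
side vial [(0.64, array([293.5, 262.8])), (0.58, array([267.9, 238.2]))]
top catch_plate [(0.89, array([269. , 240.6]))]
top bolt_tab [(0.67, array([266.2, 223.3]))]
top cup [(0.49, array([295.6, 256.4]))]
top short_post [(0.42, array([242. , 266.1]))]
top vial [(0.7, array([294.6, 259.2])), (0.59, array([236.8, 229.3]))]
```

View pics/f.png

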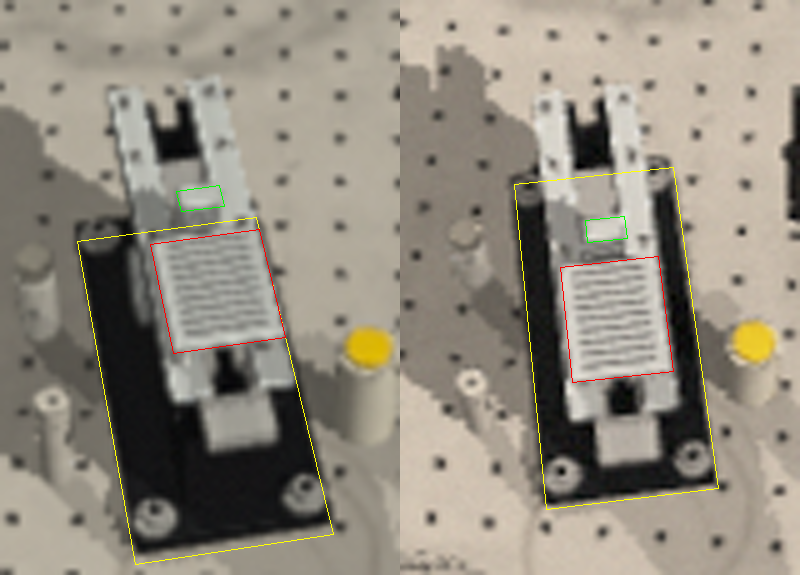

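The tab sits exactly on the overlay for 28 mm drawn, and the plate matches its fully raised outline. The pot, post and vial are standing where they were.

```bash
python3 -c "
from rig import *
print(sign_off())"
```

```text
the job is handed in; nothing more can be done
None
```

The shutter is open: the bolt is drawn its full 28 mm, the catch has sprung back up and locked it, the pot, post and vial are untouched, and the job was handed in at about 13 s (limit 43 s).

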